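# Spread the heaped knobs over the curing tray

## Robot

A 6-joint arm with a two-finger parallel gripper is mounted at the origin on the work surface. World frame = base frame: x ahead of the robot, y to its left, z up, the work surface at z = 0. Lengths are in m, angles in rad, forces in N, time in s.
With the tool pointing down it reaches from about 0.375 to 0.9 m from the base axis. Payload 3.1 kg.
Tool frame: the origin (TCP) lies at the very end of the fingers, on their centre line; the grasp point (between the pads) lies 19 mm behind it; z points along the fingers, y is the direction in which the jaws open and shut (so a half turn about z gives the same grasp; the last joint's range is limited). The gripper opens to 85 mm and grips with 20 to 120 N. Pads are 22 mm wide; open, the fingers measure 114 mm over their backs; the gripper's body (76 mm by 85 mm) begins 54 mm behind the grasp point. The pads swing forward as they close: fully open they stand 13 mm farther back than shut.
Start: joints at [1.101, 0.527, 1.433, -0, 1.181, -0.178], TCP at [0.179, 0.599, 0.231] pointing down, gripper open.
Joint ranges: [-3.08, 3.08], [-0.75, 2.2], [0.22, 2.44], [-1.43, 4.57], [0, 2.65], [-2.85, 2.85]. Speed limits (rad/s): [2.79, 2.79, 3.14, 3.14, 3.14, 3.14].

## Interface

Orientations are given as a unit quaternion [x, y, z, w].
In Python, from station import manip gives the robot as it stands. The module is installed in compiled form; this text tells all that it offers.
- The arm moves only by the tool send_rows, never from a script. Its argument "commands" is a list of rows, each an object with "delta_pos": the shift along the world's x, y, z in cm, a list of three; "yaw": the turn about the world's z in rad. A call has 1 to 10 rows; each row shifts and turns the pose as measured when the row begins; what a row does not reach is not made up. A row lasts 1/8 s, in which the tool goes at most 62.5 mm and 10.7 degrees, less where a joint would pass 70% of its speed; a pose out of reach is approached as far as the arm can. A call is refused whole if a number of a shift passes 6.25 or a number of a turn 0.188, either way. A call with a gripper value outside its range is refused whole. "grip" is the closure, from -1 (fully open) to 1 (shut), set as the call begins (left out, the last holds). The fingers move at their own pace and stop on an object; "force" is the grip in N (left out, the last holds). Time passes only in rows, so rows that do not move let the fingers close. It gives the time, the measured TCP pose, the force and the opening at its end, in the units of the state.
- manip.sense(): the state, without advancing time (a new reading comes with each control period).
- manip.snapshot(name): name is "scene" or "top" or "wrist"; returns the picture (384x512x3 uint8, blue, green, red); there is no depth.
- manip.get_calibration(name): a dict with "fx", "fy", "cx", "cy" (pixels), "dist_coeffs" ([k1, k2, p1, p2, k3] as OpenCV has them; the pictures are not rectified), "world_to_cam" (4x4, takes a point from world to camera coordinates); the wrist camera has in their place "mount" (4x4, takes a point from camera to tool coordinates, whose origin is the TCP and whose axes are the flange's). Camera axes: x right, y down, z forward; pixel columns grow to the right and rows downward; lengths in m; the calibration is good to about 2 mm. A picture is of the moment at which its call begins: read the wrist's pose just before it. get_calibration takes no time and is no camera call.
- manip.sign_off(): hands the job in, once; it reports no verdict.
The state is a dict: "t": time; "q": joint angles; "qd": joint speeds; "tau": joint torques, N m; "tcp_pos": TCP position; "tool_rot": TCP orientation; "force": force on the tool from outside, world axes, zero at the start; "ft_torque": the same for the moment, N m; "finger_gap": opening from 0.0 (shut) to 1.0 (fully open).
Only numpy, scipy, OpenCV 4.12 (cv2) and the standard library are available. Lean on these libraries where they do the work, as an engineer would, in place of code of your own. Each camera call takes 0.05 s, during which the arm holds its last target. There are 200 camera calls.

## Task

Three printed knobs lie in a heap in the aluminium curing tray, two side by side and one on top of them. Spread them into a single even layer for curing: all three inside the tray, each standing on a flat end on the tray's floor and not on the sensor puck, with at least 40 mm of bare space between any two.

Things in the scene. Friction and masses are not known exactly. Their poses are not given: they have to be found in the camera images.
- knob_a_center (a point): Lower knob of the heap: salmon-red printed hand knob, an upright ribbed cylinder 44 mm in diameter, 40 mm high, dark bore in each flat end, about 45 g, loose. The point is its centre, half-way up; z along its axis (yaw means nothing). Starts on the tray floor, 4 to 8 mm of gap from knob_b, in any direction.
- knob_b_center (a point): The other lower knob of the heap, same size and look as knob_a; this point is its centre, half-way up, z along its axis.
- knob_c_center (a point): The top knob of the heap, same size and look; at the start it rests flat across the tops of knob_a and knob_b, its centre midway between theirs and 40 mm above. This point is its centre, half-way up, z along its axis.
- tray: Aluminium tray fixed to the table. Origin: centre of its underside, on the table; x along its short side, away from the robot, y along its long side, z up. Inside 220 mm (x) by 320 mm (y); floor 4 mm above the table; lip 4 mm thick, top 10 mm above the table. Round black sensor puck fixed in a corner at x +85, y +135 mm: 36 mm in diameter, top 12 mm above the table. Things outside the tray are not part of the job.
There are look-alikes about, which are no part of the job. Leave any purple look-alike of the part that bears knob_a_center alone. What is shaped like the part that bears knob_c_center but green is not meant.

How it is judged:
At the end, for the whole second after the job is handed in: All three knobs are at rest on the tray's floor (centre 18 to 29 mm above the table), inside the lip, standing on a flat end within 10 degrees, and the centres of every two are more than 80 mm apart horizontally (36 mm of clear space; their diameter is 44 mm) (x of knob_a_center in the frame of tray between -0.1 and 0.1 m and y of knob_a_center in the frame of tray between -0.15 and 0.15 m and z of knob_a_center in the frame of tray between 0.018 and 0.029 m and (angle between knob_a_center's own z axis and vertical below 0.17 rad or angle between knob_a_center's own z axis and vertical above 2.97 rad) and linear speed of each of knob_a, knob_b, knob_c below 0.02 m/s and x of knob_b_center in the frame of tray between -0.1 and 0.1 m and y of knob_b_center in the frame of tray between -0.15 and 0.15 m and z of knob_b_center in the frame of tray between 0.018 and 0.029 m and (angle between knob_b_center's own z axis and vertical below 0.17 rad or angle between knob_b_center's own z axis and vertical above 2.97 rad) and x of knob_c_center in the frame of tray between -0.1 and 0.1 m and y of knob_c_center in the frame of tray between -0.15 and 0.15 m and z of knob_c_center in the frame of tray between 0.018 and 0.029 m and (angle between knob_c_center's own z axis and vertical below 0.17 rad or angle between knob_c_center's own z axis and vertical above 2.97 rad) and horizontal distance between knob_a_center and knob_b_center above 0.08 m and horizontal distance between each of knob_a_center, knob_b_center and knob_c_center above 0.08 m); the robot touches nothing.
It also fails if it takes over 42 s, if anything falls off the work surface, if the arm or the gripper's body presses on something with over 40 N, if the wrist force passes 120 N, or if a joint passes its speed limit or range.

## Working session

There is one attempt and no reset: what is moved stays moved. The work goes in short steps, Python scripts to look and compute and a tool call to move; the robot and the scene stay as the last step left them, time stands still between calls to the robot, and variables do not carry over. Pictures are saved under pics/ and viewed, about 8 in all and at most 12, crops included, and the job is handed in when it is done.

Besides the shell and the picture viewer there is one more tool, called after "Call:" by a JSON object that holds its "op" and its "data", one argument or row to a line. send_rows: Moves the arm, as the interface text tells. Its arguments: {"type":"object","properties":{"commands":{"type":"array","items":{"type":"object","properties":{"delta_pos":{"type":"array","items":{"type":"number"}},"yaw":{"type":"number"}}}},"grip":{"type":"number"},"force":{"type":"number"}},"required":["commands"]}

```bash
mkdir -p pics
cat > h.py <<'E'
import numpy as np, cv2
from station import manip
def cal(n):
    c=manip.get_calibration(n);K=np.array([[c['fx'],0,c['cx']],[0,c['fy'],c['cy']],[0,0,1]]);return c,K,np.array(c['dist_coeffs'],float)
def px(n,pts):
    c,K,d=cal(n);T=np.array(c['world_to_cam']);return cv2.projectPoints(np.array(pts,float).reshape(-1,3),cv2.Rodrigues(T[:3,:3])[0],T[:3,3],K,d)[0].reshape(-1,2)
def w(n,uv,z):
    c,K,d=cal(n);T=np.linalg.inv(np.array(c['world_to_cam']))
    p=cv2.undistortPoints(np.array(uv,float).reshape(-1,1,2),K,d).reshape(-1,2)
    r=np.c_[p,np.ones(len(p))]@T[:3,:3].T;o=T[:3,3];return o+r*((z-o[2])/r[:,2])[:,None]
E
python3 - <<'E'
from h import *
s=manip.sense();print(s['t'],s['tcp_pos'],s['tool_rot'],s['finger_gap'])
for n in('top','scene'):
    im=manip.snapshot(n);cv2.imwrite(f'pics/{n}0.png',im)
a,b=[cv2.imread(f'pics/{n}0.png') for n in('top','scene')]
cv2.imwrite('pics/top0b.png',cv2.resize(a,(800,600)))
E
```

```text
0.0 [0.178858   0.59812377 0.23034609] [ 1.44876340e-01  9.89449196e-01 -1.01539916e-03 -3.20546098e-04] 1.0004552867374628
```

View pics/top0b.png

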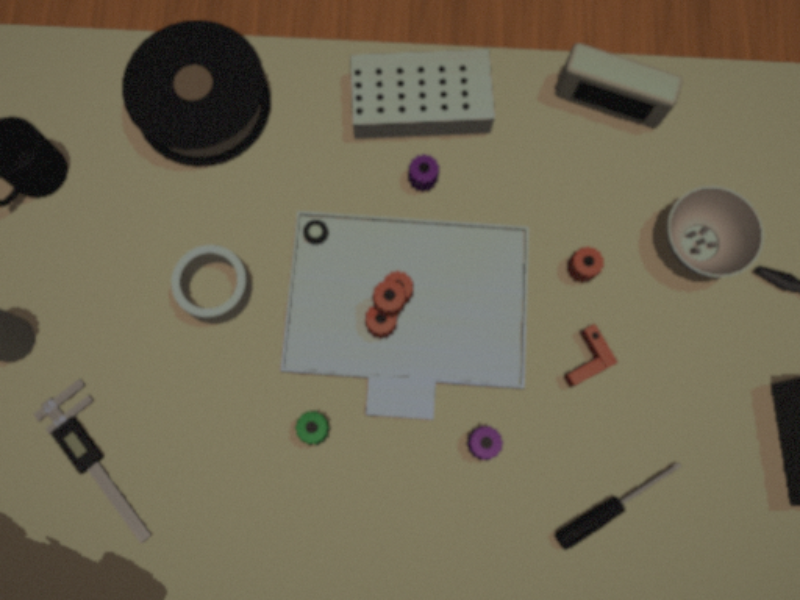

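View pics/scene0.png

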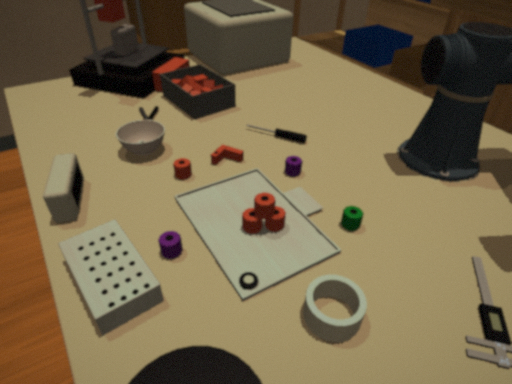

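The top view (800-px scale) shows the heap at about (390,300) in the tray, with the puck at (315,232). Things that could be mistaken for the knobs: red knob outside the tray (585,264), purple (424,172) and (485,442), green (312,427). The three red ones in the tray are meant, so I'll check them in a close crop.

Run:
```python
from h import *
a=cv2.imread('pics/top0.png')
cv2.imwrite('pics/crop0.png',cv2.resize(a[160:230,210:290],(800,700),interpolation=cv2.INTER_CUBIC)[:600])
s=.64
c=[(300,214),(527,229),(524,387),(283,371)]
print(w('top',np.array(c)*s,.01)); print('puck',w('top',np.array([(315,232)])*s,.012))
```

```text
[[ 0.69345876  0.1118007   0.01      ]
 [ 0.68818331 -0.20945355  0.01      ]
 [ 0.46517196 -0.20740809  0.01      ]
 [ 0.46982467  0.11695217  0.01      ]]
puck [[0.667263   0.08837799 0.012     ]]
```

View pics/crop0.png

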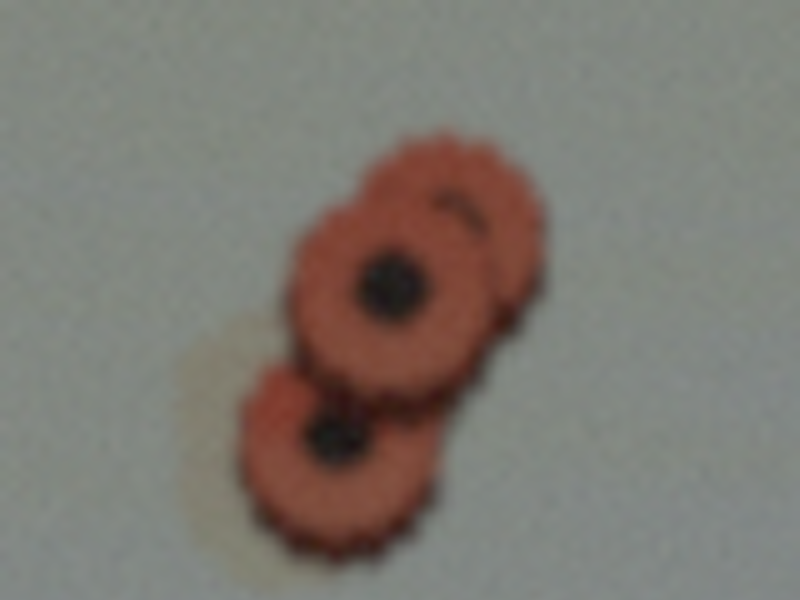

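The crop (10x) shows three red knobs: the top one's bore at (392,287), the near lower one's at (338,437), and the far lower one's centre at about (450,232). This is the heap I want.

Run:
```python
from h import *
C=w('top',[(249.2,188.7)],.084)[0]
L=w('top',[(243.6,204.0),(255.2,183.2)],.044)
print(C,L,L.mean(0),np.linalg.norm(L[0]-L[1]))
t=np.array([w('top',np.array(c)*.64,.01)[0] for c in [(300,214),(527,229),(524,387),(283,371)]])
print(t.mean(0)); d=t[0]-t[1]; print('tray yaw',np.arctan2(-d[0],d[1]))
c=L[1]-L[0]; print('dir',np.arctan2(c[1],c[0]))
from scipy.spatial.transform import Rotation as R
r=R.from_quat(manip.sense()['tool_rot']).as_matrix();print(r, 'jaw ang',np.arctan2(r[1,1],r[0,1]))
print(manip.get_calibration('wrist')['mount'])
```

```text
[ 0.56484151 -0.02117389  0.084     ] [[ 0.54136481 -0.01096547  0.044     ]
 [ 0.58690178 -0.03274764  0.044     ]] [ 0.56413329 -0.02185656  0.044     ] 0.05047850114182882
[ 0.57915967 -0.04702719  0.01      ]
tray yaw -0.01641996474531682
dir -0.446170209751696
[[-9.58015535e-01  2.86714970e-01 -8.72305788e-04]
 [ 2.86716111e-01  9.58013945e-01 -1.77577559e-03]
 [ 3.26539666e-04 -1.95132472e-03 -9.99998043e-01]] jaw ang 1.2799996806870706
[[ 7.66066080e-04 -9.48440955e-01 -3.16952943e-01  8.17834913e-02]
 [ 9.99999447e-01  4.98037201e-04  9.26657358e-04  8.51308899e-04]
 [-7.21025433e-04 -3.16953478e-01  9.48440812e-01 -1.42709503e-01]
 [ 0.00000000e+00  0.00000000e+00  0.00000000e+00  1.00000000e+00]]
```

Call:
{"op": "send_rows", "data": {
  "commands": [
    {"delta_pos":[3.2,-5.1,0],"yaw":-0.0155},
    {"delta_pos":[3.2,-5.1,0],"yaw":-0.0155},
    {"delta_pos":[3.2,-5.1,0],"yaw":-0.0155},
    {"delta_pos":[3.2,-5.1,0],"yaw":-0.0155},
    {"delta_pos":[3.2,-5.1,0],"yaw":-0.0155},
    {"delta_pos":[3.2,-5.1,0],"yaw":-0.0155},
    {"delta_pos":[3.2,-5.1,0],"yaw":-0.0155},
    {"delta_pos":[3.2,-5.1,0],"yaw":-0.0155},
    {"delta_pos":[3.2,-5.1,0],"yaw":-0.0155},
    {"delta_pos":[3.2,-5.1,0],"yaw":-0.0155}
  ],
  "grip": -1,
  "force": 25
}}

```text
t: 1.35
tcp_pos: [0.5032, 0.0751, 0.2278]
tool_rot: [0.219, 0.976, -0.0, -0.001]
force: [1.2, 0.1, -0.7]
finger_gap: 0.998
```

Call:
{"op": "send_rows", "data": {
  "commands": [
    {"delta_pos":[2.1,-3.3,-1]},
    {"delta_pos":[2.1,-3.3,-1]},
    {"delta_pos":[1.9,-3.1,-1]},
    {"delta_pos":[0,0,0]},
    {"delta_pos":[0,0,0]}
  ]
}}

```text
validation failed for argument at $.co...
```

```bash
cat >> h.py <<'E'
from scipy.spatial.transform import Rotation as R
def wrist(name):
    s=manip.sense();im=manip.snapshot('wrist');cv2.imwrite(name,im)
    T=np.eye(4);T[:3,:3]=R.from_quat(s['tool_rot']).as_matrix();T[:3,3]=s['tcp_pos']
    np.save('T.npy',T);return im,s
def ww(uv,z):
    c,K,d=cal('wrist');T=np.load('T.npy')@np.array(c['mount'])
    p=cv2.undistortPoints(np.array(uv,float).reshape(-1,1,2),K,d).reshape(-1,2)
    r=np.c_[p,np.ones(len(p))]@T[:3,:3].T;o=T[:3,3];return o+r*((z-o[2])/r[:,2])[:,None]
E
python3 - <<'E'
from h import *
im,s=wrist('pics/w1.png');print(s['t'],s['tcp_pos'])
E
```

```text
1.35 [0.50317259 0.07507462 0.22779554]
```

View pics/w1.png

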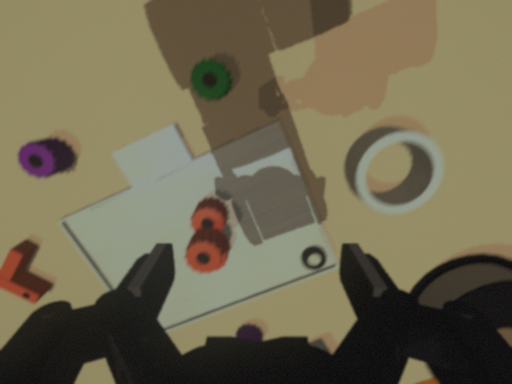

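The move was refused (rows probably need yaw), but this view from the unmoved pose still helps: top knob's bore is at (204,258) and the near lower bore at (207,222).

Run:
```python
from h import *
print(ww([(204,258)],.084),ww([(207,222)],.044),ww([(313,257)],.012))
```

```text
[[ 0.56697871 -0.02032738  0.084     ]] [[ 0.5426216  -0.01076724  0.044     ]] [[0.66622358 0.08779947 0.012     ]]
```

Call:
{"op": "send_rows", "data": {
  "commands": [
    {"delta_pos":[2.1,-3.3,-1],"yaw":0},
    {"delta_pos":[2.1,-3.3,-1],"yaw":0},
    {"delta_pos":[1.9,-3.1,-1],"yaw":0},
    {"delta_pos":[0,0,0],"yaw":0},
    {"delta_pos":[0,0,0],"yaw":0}
  ]
}}

```text
t: 2.02
tcp_pos: [0.5712, -0.0333, 0.1955]
tool_rot: [0.224, 0.975, -0.002, 0.002]
force: [-0.0, 0.5, -1.1]
finger_gap: 0.999
```

Call:
{"op": "send_rows", "data": {
  "commands": [
    {"delta_pos":[-0.5,1.2,-3],"yaw":0},
    {"delta_pos":[0,0,0],"yaw":0},
    {"delta_pos":[0,0,0],"yaw":0}
  ]
}}

```text
t: 2.4
tcp_pos: [0.5657, -0.0186, 0.167]
tool_rot: [0.222, 0.975, -0.002, 0.003]
force: [-0.4, -0.0, 0.0]
finger_gap: 1.003
```

Call:
{"op": "send_rows", "data": {
  "commands": [
    {"delta_pos":[0,-0.25,-4],"yaw":0},
    {"delta_pos":[0,0,-4],"yaw":0},
    {"delta_pos":[0,0,-2.4],"yaw":0},
    {"delta_pos":[0,0,0],"yaw":0},
    {"delta_pos":[0,0,0],"yaw":0}
  ]
}}

```text
t: 3.02
tcp_pos: [0.5722, -0.0218, 0.0683]
tool_rot: [0.221, 0.975, -0.002, 0.011]
force: [-0.6, -0.3, 0.6]
finger_gap: 1.0
```

Call:
{"op": "send_rows", "data": {
  "commands": [
    {"delta_pos":[-0.6,0,-0.8],"yaw":0},
    {"delta_pos":[0,0,-0.8],"yaw":0},
    {"delta_pos":[0,0,0],"yaw":0}
  ]
}}

```text
t: 3.4
tcp_pos: [0.5675, -0.0221, 0.0543]
tool_rot: [0.221, 0.975, -0.002, 0.014]
force: [-0.2, -0.2, -0.3]
finger_gap: 1.0
```

Call:
{"op": "send_rows", "data": {
  "commands": [
    {"delta_pos":[0,0,0],"yaw":0},
    {"delta_pos":[0,0,0],"yaw":0},
    {"delta_pos":[0,0,0],"yaw":0},
    {"delta_pos":[0,0,0],"yaw":0},
    {"delta_pos":[0,0,0],"yaw":0},
    {"delta_pos":[0,0,0],"yaw":0}
  ],
  "grip": 1,
  "force": 25
}}

```text
t: 4.15
tcp_pos: [0.5681, -0.0221, 0.0547]
tool_rot: [0.221, 0.975, -0.002, 0.015]
force: [-0.2, 0.2, 0.4]
finger_gap: 0.51
```

Call:
{"op": "send_rows", "data": {
  "commands": [
    {"delta_pos":[0,0,2],"yaw":0},
    {"delta_pos":[0,0,3],"yaw":0},
    {"delta_pos":[0,-4,0],"yaw":0},
    {"delta_pos":[0,-4.4,0],"yaw":0},
    {"delta_pos":[0,-4,0],"yaw":0},
    {"delta_pos":[0,0,0],"yaw":0},
    {"delta_pos":[0,0,0],"yaw":0}
  ]
}}

```text
t: 5.03
tcp_pos: [0.5668, -0.1486, 0.1055]
tool_rot: [0.22, 0.975, -0.002, 0.014]
force: [-0.1, -0.1, 0.2]
finger_gap: 0.506
```

Call:
{"op": "send_rows", "data": {
  "commands": [
    {"delta_pos":[-0.2,0,-3],"yaw":0},
    {"delta_pos":[-0.2,0,-3],"yaw":0},
    {"delta_pos":[0,0,-2],"yaw":0},
    {"delta_pos":[0,0,0],"yaw":0},
    {"delta_pos":[0,0,0],"yaw":0}
  ]
}}

```text
t: 5.65
tcp_pos: [0.5629, -0.1428, 0.0244]
tool_rot: [0.216, 0.976, -0.002, 0.013]
force: [-0.4, -0.3, -0.3]
finger_gap: 0.507
```

Call:
{"op": "send_rows", "data": {
  "commands": [
    {"delta_pos":[0,-0.4,-0.5],"yaw":0},
    {"delta_pos":[0,0,-0.35],"yaw":0},
    {"delta_pos":[0,0,0],"yaw":0},
    {"delta_pos":[0,0,0],"yaw":0}
  ]
}}

```text
t: 6.15
tcp_pos: [0.5644, -0.1473, 0.0177]
tool_rot: [0.216, 0.976, -0.002, 0.016]
force: [0.2, 0.2, -0.5]
finger_gap: 0.505
```

Call:
{"op": "send_rows", "data": {
  "commands": [
    {"delta_pos":[0,0,-0.25],"yaw":0},
    {"delta_pos":[0,0,0],"yaw":0},
    {"delta_pos":[0,0,0],"yaw":0}
  ]
}}

```text
t: 6.52
tcp_pos: [0.5645, -0.1474, 0.0152]
tool_rot: [0.216, 0.976, -0.002, 0.016]
force: [-0.4, -0.2, -0.2]
finger_gap: 0.51
```

Call:
{"op": "send_rows", "data": {
  "commands": [
    {"delta_pos":[0,0,-0.05],"yaw":0},
    {"delta_pos":[0,0,0],"yaw":0},
    {"delta_pos":[0,0,0],"yaw":0},
    {"delta_pos":[0,0,0],"yaw":0},
    {"delta_pos":[0,0,3],"yaw":0},
    {"delta_pos":[0,0,5],"yaw":0},
    {"delta_pos":[0,0,5],"yaw":0},
    {"delta_pos":[-0.7,4.3,3],"yaw":0},
    {"delta_pos":[-0.7,4.3,3],"yaw":0},
    {"delta_pos":[0,0,0],"yaw":0}
  ],
  "grip": -1
}}

```text
t: 7.78
tcp_pos: [0.5498, -0.0599, 0.2104]
tool_rot: [0.217, 0.976, -0.002, 0.017]
force: [0.2, 0.2, 0.1]
finger_gap: 0.998
```

Run:
```python
from h import *
im,s=wrist('pics/w2.png');print(s['t'],s['tcp_pos'],s['tool_rot'],s['finger_gap'])
cv2.imwrite('pics/top2.png',manip.snapshot('top'))
```

```text
7.775 [ 0.54975601 -0.05986071  0.21037199] [ 0.21738709  0.97594359 -0.00175862  0.01654914] 0.9978097027911281
```

View pics/w2.png

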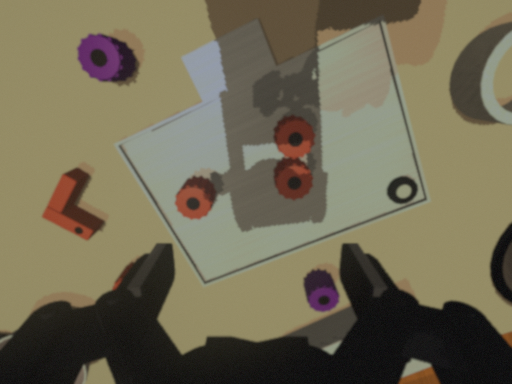

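The wrist view shows the three knobs upright on the tray floor: bores at (193,204) for C, (295,138) near and (294,182) far.

Run:
```python
from h import *
print(ww([(193,204),(295,138),(294,182)],.044),ww([(402,190)],.012))
```

```text
[[ 0.56230038 -0.14509429  0.044     ]
 [ 0.54156336 -0.00906883  0.044     ]
 [ 0.58704657 -0.02902883  0.044     ]] [[0.66650208 0.08874441 0.012     ]]
```

Call:
{"op": "send_rows", "data": {
  "commands": [
    {"delta_pos":[-0.5,2.5,-3],"yaw":0},
    {"delta_pos":[-0.5,2.4,-3],"yaw":0},
    {"delta_pos":[0,0,-3],"yaw":0},
    {"delta_pos":[0,0,-3],"yaw":0},
    {"delta_pos":[0,0,0],"yaw":0},
    {"delta_pos":[0,0,0],"yaw":0}
  ]
}}

```text
t: 8.62
tcp_pos: [0.5383, -0.0187, 0.0788]
tool_rot: [0.223, 0.975, -0.003, 0.011]
force: [1.0, 1.1, -0.8]
finger_gap: 0.996
```

Call:
{"op": "send_rows", "data": {
  "commands": [
    {"delta_pos":[0.3,0.8,-1],"yaw":0},
    {"delta_pos":[0,0,0],"yaw":0},
    {"delta_pos":[0,0,0],"yaw":0}
  ]
}}

```text
t: 9.0
tcp_pos: [0.5433, -0.011, 0.0702]
tool_rot: [0.223, 0.975, -0.003, 0.014]
force: [0.7, -0.5, 0.2]
finger_gap: 0.999
```

Call:
{"op": "send_rows", "data": {
  "commands": [
    {"delta_pos":[-0.3,0,-2],"yaw":0},
    {"delta_pos":[-0.1,0,-2],"yaw":0},
    {"delta_pos":[0,0,-1],"yaw":0},
    {"delta_pos":[0,0,0],"yaw":0},
    {"delta_pos":[0,0,0],"yaw":0}
  ]
}}

```text
t: 9.62
tcp_pos: [0.542, -0.0112, 0.0221]
tool_rot: [0.222, 0.975, -0.003, 0.017]
force: [0.3, 0.3, -0.2]
finger_gap: 0.999
```

Call:
{"op": "send_rows", "data": {
  "commands": [
    {"delta_pos":[-0.1,0,-0.7],"yaw":0},
    {"delta_pos":[0,0,0],"yaw":0},
    {"delta_pos":[0,0,0],"yaw":0}
  ]
}}

```text
t: 10.0
tcp_pos: [0.5418, -0.0114, 0.0158]
tool_rot: [0.222, 0.975, -0.003, 0.019]
force: [0.2, -0.6, -1.0]
finger_gap: 0.999
```

Call:
{"op": "send_rows", "data": {
  "commands": [
    {"delta_pos":[0,0,0],"yaw":0},
    {"delta_pos":[0,0,0],"yaw":0},
    {"delta_pos":[0,0,0],"yaw":0},
    {"delta_pos":[0,0,0],"yaw":0},
    {"delta_pos":[0,0,0],"yaw":0},
    {"delta_pos":[0,0,0],"yaw":0}
  ],
  "grip": 1
}}

```text
t: 10.75
tcp_pos: [0.542, -0.0114, 0.0162]
tool_rot: [0.222, 0.975, -0.003, 0.019]
force: [-0.3, 0.5, 0.5]
finger_gap: 0.503
```

Call:
{"op": "send_rows", "data": {
  "commands": [
    {"delta_pos":[0,0,2],"yaw":0},
    {"delta_pos":[0,0,2],"yaw":0},
    {"delta_pos":[-0.9,3.1,0],"yaw":0},
    {"delta_pos":[-0.9,3.1,0],"yaw":0},
    {"delta_pos":[0,0,0],"yaw":0},
    {"delta_pos":[0,0,-2],"yaw":0},
    {"delta_pos":[0,0,0],"yaw":0},
    {"delta_pos":[0,0,0],"yaw":0}
  ]
}}

```text
t: 11.75
tcp_pos: [0.5254, 0.0498, 0.0369]
tool_rot: [0.223, 0.975, -0.003, 0.02]
force: [0.5, 0.4, -0.4]
finger_gap: 0.501
```

Call:
{"op": "send_rows", "data": {
  "commands": [
    {"delta_pos":[0,0,-1],"yaw":0},
    {"delta_pos":[0,0,-0.8],"yaw":0},
    {"delta_pos":[0,0,0],"yaw":0},
    {"delta_pos":[0,0,0],"yaw":0}
  ]
}}

```text
t: 12.25
tcp_pos: [0.5263, 0.0488, 0.0184]
tool_rot: [0.224, 0.974, -0.003, 0.021]
force: [-0.8, 0.2, 0.3]
finger_gap: 0.506
```

Call:
{"op": "send_rows", "data": {
  "commands": [
    {"delta_pos":[0,0,-0.2],"yaw":0},
    {"delta_pos":[0,0,0],"yaw":0},
    {"delta_pos":[0,0,0],"yaw":0}
  ]
}}

```text
t: 12.62
tcp_pos: [0.5266, 0.0489, 0.0166]
tool_rot: [0.224, 0.974, -0.003, 0.021]
force: [-0.1, -0.1, 0.3]
finger_gap: 0.505
```

Call:
{"op": "send_rows", "data": {
  "commands": [
    {"delta_pos":[0,0,0],"yaw":0},
    {"delta_pos":[0,0,0],"yaw":0},
    {"delta_pos":[0,0,0],"yaw":0},
    {"delta_pos":[0,0,0],"yaw":0},
    {"delta_pos":[0,0,4],"yaw":0},
    {"delta_pos":[0,0,5],"yaw":0},
    {"delta_pos":[0,0,5],"yaw":0},
    {"delta_pos":[-1,4,5],"yaw":0},
    {"delta_pos":[-1,4,0],"yaw":0},
    {"delta_pos":[-1,4,0],"yaw":0}
  ],
  "grip": -1
}}

```text
t: 13.88
tcp_pos: [0.4973, 0.1673, 0.2105]
tool_rot: [0.227, 0.974, -0.002, 0.023]
force: [0.0, -0.2, 0.4]
finger_gap: 1.0
```

Call:
{"op": "send_rows", "data": {
  "commands": [
    {"delta_pos":[-1.5,5,0],"yaw":0},
    {"delta_pos":[-1.5,5,0],"yaw":0},
    {"delta_pos":[0,0,0],"yaw":0},
    {"delta_pos":[0,0,0],"yaw":0}
  ]
}}

```text
t: 14.38
tcp_pos: [0.4649, 0.2722, 0.2112]
tool_rot: [0.225, 0.974, -0.002, 0.023]
force: [0.0, -0.3, -0.2]
finger_gap: 1.0
```

Run:
```python
from h import *
im=manip.snapshot('top');cv2.imwrite('pics/top3.png',cv2.resize(im[125:260,170:350],(800,600),interpolation=cv2.INTER_CUBIC))
im,s=wrist('pics/w3.png');print(s['t'],s['tcp_pos'],s['finger_gap'])
```

```text
14.425 [0.46495841 0.27198353 0.21119948] 0.9987851788161707
```

View pics/top3.png

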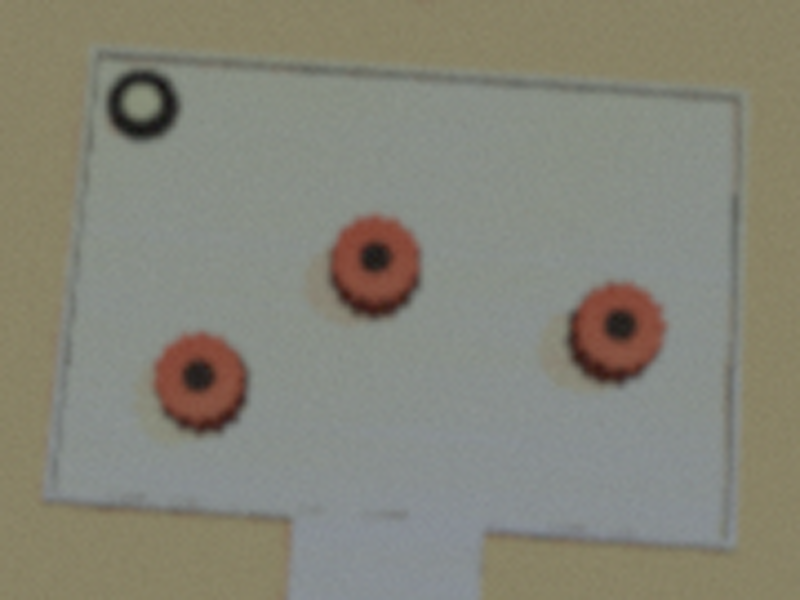

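The picture shows three upright knobs well apart in the tray, with bores at (198,376), (375,257) and (620,324) in the crop. I'll check the distances and then hand in.

Run:
```python
from h import *
from scipy.spatial.distance import pdist
u=np.array([(198,376),(375,257),(620,324)])*[180/800,135/600]+[170,125]
p=w('top',u,.044);d=pdist(p);print(p-[.579,-.047,0],d)
if d.min()>.09: manip.sign_off()
```

```text
[[-0.05253413  0.09516384  0.044     ]
 [ 0.00861786  0.01601248  0.044     ]
 [-0.01757702 -0.09976193  0.044     ]] [0.10002252 0.1980355  0.11870082]
the job is handed in; nothing more can be done
```

The three knobs now stand upright in a single layer on the tray floor, and I handed the job in at about 14.5 s, against the 42 s limit.

- **Moves:** I lifted the top knob off and set it down at tray (−18, −100) mm. I then moved the near lower knob to (−53, +95) mm. The far lower knob stayed where it was, at (9, 16) mm.
- **Last check (top camera):** The centre distances are 100, 119 and 198 mm, so at least 56 mm of clear space between any two. All three are inside the lip and clear of the puck, and the gripper is open and clear of everything.
- **Tool tilt:** The tool picked up about 2.5° of tilt over the moves. The knobs still look upright in the picture, but I did not measure their tilt.
- **Refused call:** One move call was refused because its rows had no yaw value. Nothing moved, and I sent it again with yaw included.

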